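Locate a vial block on a stirrer's dowels and end stop

ROBOT

A 6-joint arm with a two-finger parallel gripper is mounted at the origin on the work surface. World frame = base frame: x ahead of the robot, y to its left, z up, the work surface at z = 0. Lengths are in m, angles in rad, forces in N, time in s.
With the tool pointing down it reaches from about 0.425 to 0.95 m from the base axis. Payload 3.5 kg.
Tool frame: the origin (TCP) lies midway between the tips of the shut fingers; the grasp point (between the pads) lies 19 mm behind it; y points along the fingers, x is the direction in which the jaws open and shut, and the axes are right-handed (so a half turn about y gives the same grasp; the last joint's range is limited). The gripper opens to 85 mm and grips with 20 to 120 N. Pads are 22 mm wide; open, the fingers measure 114 mm over their backs; the gripper's body (76 mm by 85 mm) begins 54 mm behind the grasp point. The pads swing forward as they close: fully open they stand 13 mm farther back than shut.
Start: joints at [-1.387, 0.286, 1.577, -0, 1.279, -0.15], TCP at [0.221, -0.638, 0.231] pointing down, gripper open.
Joint ranges: [-2.77, 2.77], [-0.9, 2.22], [0.21, 2.48], [-1.53, 4.67], [0.24, 2.81], [-2.84, 2.84]. Speed limits (rad/s): [2.79, 2.79, 3.14, 3.14, 3.14, 3.14].

INTERFACE

Orientations are given as a unit quaternion [x, y, z, w].
In Python, from plant import ctrl, viewer gives the robot as it stands.
- The arm moves only by the tool step_arm, never from a script. Its argument "rows" is a list of rows, each a list of 3 entries, a list of its own where there are three numbers: the turn, a rotation vector about the tool's x, y, z in degrees, then the shift along the tool's x, y, z in mm, then the closure, from 0 (fully open) to 1 (shut). A call has 1 to 10 rows; each row is the pose to reach, as a shift and turn from the pose commanded when the call began, along the tool's axes at that moment; what a row does not reach only later rows make up. A row lasts 1/12 s, in which the tool goes at most 41.7 mm and 7.16 degrees, less where a joint would pass 70% of its speed; a pose out of reach is approached as far as the arm can. A call with a gripper value outside its range is refused whole. The fingers move at their own pace and stop on an object; "newtons" is the grip in N (left out, the last holds). Time passes only in rows, so rows that repeat a pose let the fingers close. It gives the time, the measured TCP pose, the force and the opening at its end, in the units of the state.
- ctrl.get_state(): the state, without advancing time (a new reading comes with each control period).
- viewer.read_camera(name): name is "side" or "top"; returns (picture, depth): 384x512x3 uint8, red, green, blue; 384x512 float32, m along the optical axis (not along the pixel's ray), 0 where there is no reading.
- viewer.calibration(name): a dict with "K" (3x3 intrinsics, pixels), "D" ([k1, k2, p1, p2, k3] as OpenCV has them; the pictures are not rectified), "R" (3x3) and "t" (3): a world point X has camera coordinates R X + t. Camera axes: x right, y down, z forward; pixel columns grow to the right and rows downward; lengths in m; the calibration is good to about 2 mm. A picture is of the moment at which its call begins. calibration takes no time and is no camera call.
- ctrl.sign_off(): hands the job in, once; it reports no verdict.
The state is a dict: "time": time; "qpos": joint angles; "dq": joint speeds; "joint_efforts": joint torques, N m; "eef_pos": TCP position; "tcp_rot": TCP orientation; "contact_force": force on the tool from outside, world axes, zero at the start; "wrist_torque": the same for the moment, N m; "opening": opening from 0.0 (shut) to 1.0 (fully open).
Only numpy, scipy, OpenCV 4.12 (cv2) and the standard library are available. Lean on these libraries where they do the work, as an engineer would, in place of code of your own. Each camera call takes 0.05 s, during which the arm holds its last target.

TASK

Load the vial block onto the stirrer: lift it by its post and set it down gently on the stirrer's flat top, clear of the two dowels and the end stop. Then push it softly, with no more than fingertip pressure, until its long side sits on both dowels, and slide it along them to the adjustable end stop, so that it bears on all three at once for a moment. Let go and leave it flat and fully home against all three, with the other things on the bench undisturbed.

Things in the scene. Friction and masses are not known exactly. Their poses are not given: they have to be found in the camera images.
- post_grip (a point): Grip point on the vial block's lifting post, a plain round upright steel post in the block's middle, 18 mm in diameter, its top 74 mm above the block's underside (a 26 mm collar covers its lowest 2 mm). The point lies on the post's axis, 58 mm above the underside, 16 mm below the post's top. Axes as block_centre.
- block_centre (a point): Middle of the vial block, 15 mm above its underside, on the post's axis. Aluminium block 86 mm (its x) by 128 mm (its y) by 30 mm high, about 0.6 kg, with 6 mm high vial caps and empty wells in its top; it may go either way round. Its underside and sides slide on the stirrer's parts with a friction of about 0.25. z up.
- stirrer: Heavy fixed white box, 160 mm (its x) by 252 mm (its y), with a flat level steel top 60 mm above the bench. Origin on the bench under its middle; z up, x towards the row of two dowels, y towards the end stop. With the block home its long side touches both dowels (its middle at x = 2 mm) and its end face touches the stop's nose (its middle 64 mm before the nose).
- top_middle (a point): Middle of the stirrer's flat top, on its surface, 60 mm above the bench; axes as the stirrer's.
- dowel_left: Upright steel dowel fixed in the stirrer's top, at the stirrer's x = 50 mm, y = 38 mm: 10 mm in diameter, standing 22 mm above the top. Origin on its axis at the top's surface.
- dowel_right: The other dowel, the same, at the stirrer's x = 50 mm, y = -38 mm.
- stop_midrange (a point): Middle of the end stop's adjusting range: x = 2, y = 60 mm on the stirrer, 14 mm above its top. The stop is a dark steel upright, 28 mm high, clamped in a slot, with a knurled screw behind; its round nose, 12 mm across, points to -y. Its setting is not measured: the nose's tip (stop_nose in the rules) is up to 13 mm either way of here along y, so the home block's middle is at y = -17 to 9 mm.
- reagent_bottle: Amber bottle, 56 mm across, 110 mm high, to be left alone. Origin under its middle.
- beaker: Glass beaker, 50 mm across, 70 mm high, to be left alone. Origin under its middle.
- stopper: Tan rubber stopper, 33 mm across, 30 mm high, to be left alone. Origin under its middle.
Not all that is in view belongs to the job. Of the things that look like the part that bears post_grip, take the one that is farthest to the robot's left at the start.

How it is judged:
On the way, in this order (a step that is already met when the one before it is completed fails the run):
1. the block is set down flat on the stirrer's top, clear of both dowels and of the end stop (z of block_centre in the frame of stirrer between 0.0735 and 0.0765 m and angle between block_centre's own z axis and vertical below 0.03 rad and contact force between block and stirrer above 1 N and horizontal distance between block_centre and stirrer below 0.07 m and not (contact force between block and dowel_left above 0.1 N or contact force between block and dowel_right above 0.1 N or contact force between block and end_stop above 0.1 N)), for 0.2 s.
2. the block, flat on the top, is pressed against both dowels and the end stop at the same time (z of block_centre in the frame of stirrer between 0.0735 and 0.0765 m and angle between block_centre's own z axis and vertical below 0.03 rad and contact force between block and dowel_left above 1 N and contact force between block and dowel_right above 1 N and contact force between block and end_stop above 1 N), for 0.3 s.
At the end, for the whole second after the job is handed in: the block rests released on the stirrer's top, flat (within 1.5 mm and 0.03 rad), square to the dowels within 0.02 rad, with no more than 1.5 mm gap to the dowels and to the end stop's nose (z of block_centre in the frame of stirrer between 0.0735 and 0.0765 m and angle between block_centre's own z axis and vertical below 0.03 rad and x of block_centre in the frame of stirrer above 0.0005 m and y of block_centre in the frame of stop_nose between -0.0655 and -0.0625 m and angle between the x axis of block_centre and the x axis of stirrer, either way round below 0.02 rad and linear speed of block below 0.01 m/s); the robot touches nothing.
It fails at once if the block pressed on a dowel or on the end stop with more than 20 N (contact force between block and dowel_left above 20 N or contact force between block and dowel_right above 20 N or contact force between block and end_stop above 20 N).
It fails at once if the block dropped or rammed onto the stirrer (over 60 N) (contact force between block and stirrer above 60 N).
It fails at once if the bottle, beaker or stopper moved more than 15 mm (distance of any of reagent_bottle, beaker, stopper from where it was at the start of the episode above 0.015 m).
It also fails if it takes over 67 s, if anything falls off the work surface, if the arm or the gripper's body presses on something with over 40 N, if the wrist force passes 120 N, or if a joint passes its speed limit or range.

## Working session

There is one attempt and no reset: what is moved stays moved. The work goes in short steps, Python scripts to look and compute and a tool call to move; the robot and the scene stay as the last step left them, time stands still between calls to the robot, and variables do not carry over. Pictures are saved under pics/ and viewed, and the job is handed in when it is done.

Besides the shell and the picture viewer there is one more tool, called after "Emit:" as name(argument=value, ...), one argument or row to a line, values as JSON. step_arm: Moves the arm, as the interface text tells. Its arguments: {"type":"object","properties":{"rows":{"type":"array"},"newtons":{"type":"number"}},"required":["rows"]}

```bash
ls; mkdir -p pics; python3 - <<'E'
from plant import ctrl, viewer
import cv2,numpy as np
print(ctrl.get_state())
for n in ("side","top"):
    p,d=viewer.read_camera(n); cv2.imwrite(f"pics/{n}0.png",p[:,:,::-1]); np.savez(f"{n}0.npz",p=p,d=d)
    c=viewer.calibration(n); print(n,{k:np.round(v,4).tolist() for k,v in c.items()})
E
```

```text
pics
{'time': 0.0, 'qpos': array([-1.38698913e+00,  2.87149895e-01,  1.57819767e+00, -1.80417596e-05,
        1.27857961e+00, -1.50009820e-01]), 'dq': array([ 9.23145131e-04,  5.13921063e-05,  1.13149518e-03,  1.14258454e-03,
       -3.43810876e-04,  7.42751958e-04]), 'joint_efforts': array([ 1.07062999e-03, -4.05971897e+01, -2.92628288e+01, -1.34793063e-04,
        5.86094975e-03,  5.48333730e-06]), 'eef_pos': array([ 0.22106025, -0.63707543,  0.22994649]), 'tcp_rot': array([-0.57555023,  0.4105801 , -0.4093848 ,  0.57668882]), 'contact_force': array([ 0.64404255,  1.01347724, -0.46043559]), 'wrist_torque': array([ 0.01410601, -0.02151699,  0.04959037]), 'opening': 1.0051483654221585}
side {'K': [[365.7386, 0.0, 248.7233], [0.0, 365.7386, 193.5072], [0.0, 0.0, 1.0]], 'D': [-0.0667, 0.0, 0.0, 0.0, 0.0], 'R': [[-0.8773, -0.4796, -0.0163], [-0.3699, 0.6975, -0.6137], [0.3057, -0.5324, -0.7894]], 't': [0.5106, 0.2336, 0.5642]}
top {'K': [[417.5712, 0.0, 255.9676], [0.0, 417.5712, 196.1529], [0.0, 0.0, 1.0]], 'D': [-0.0131, 0.0, 0.0, 0.0, 0.0], 'R': [[-0.0276, -0.9996, -0.0011], [-0.9989, 0.0276, -0.0369], [0.0369, 0.0001, -0.9993]], 't': [0.0306, 0.5706, 0.8665]}
```

View pics/side0.png

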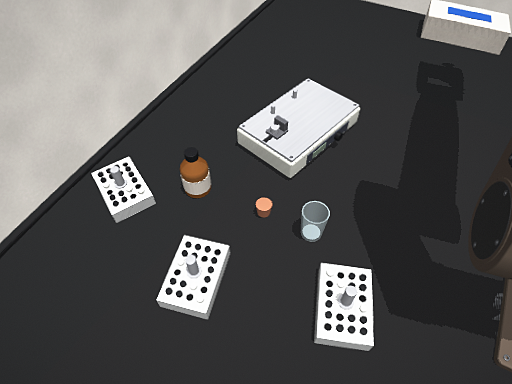

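View pics/top0.png

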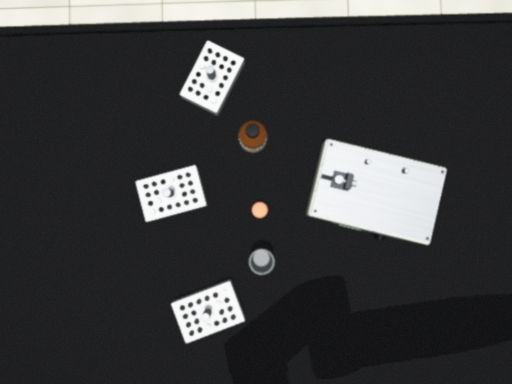

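```bash
cat > h.py <<'E'
import cv2,numpy as np
from plant import ctrl, viewer
def cloud(n,d):
    c=viewer.calibration(n); K,D,R,t=[np.array(c[k],float) for k in "KDRt"]
    v,u=np.mgrid[:384,:512]
    q=cv2.undistortPoints(np.stack([u,v],-1).reshape(-1,1,2).astype(np.float64),K,D).reshape(384,512,2)
    X=np.dstack([q*d[...,None],d])
    return (X-t)@R
def ray_at_z(n,uv,z):
    c=viewer.calibration(n); K,D,R,t=[np.array(c[k],float) for k in "KDRt"]
    q=cv2.undistortPoints(np.array(uv,float).reshape(-1,1,2),K,D).reshape(-1,2)
    dirs=np.c_[q,np.ones(len(q))]@R; C=-R.T@t
    return C+dirs*((np.reshape(z,(-1,1))-C[2])/dirs[:,2:3])
def proj(n,X):
    c=viewer.calibration(n); K,D,R,t=[np.array(c[k],float) for k in "KDRt"]
    return cv2.projectPoints(np.array(X,float).reshape(-1,1,3),cv2.Rodrigues(R)[0],t,K,D)[0].reshape(-1,2)
def big(n,p,box,f,name):
    x0,y0,x1,y1=box
    cv2.imwrite("pics/"+name,cv2.resize(p[y0:y1,x0:x1,::-1],None,fx=f,fy=f,interpolation=cv2.INTER_CUBIC))
E
python3 - <<'E'
from h import *
for n in ("side","top"):
    z=np.load(n+"0.npz"); p,d=z["p"],z["d"]; W=cloud(n,d)
    ok=d>0
    print(n,"bench z",np.median(W[...,2][ok&(abs(W[...,2])<.02)]), W[...,2][ok&(abs(W[...,2])<.02)].std())
    for lo,hi in ((.022,.036),(.052,.067)):
        m=(ok&(W[...,2]>lo)&(W[...,2]<hi)&(p.min(-1)>110)).astype(np.uint8)
        k,l,s,c=cv2.connectedComponentsWithStats(m)
        for i in range(1,k):
            if s[i,4]>300:
                P=W[l==i]; r=cv2.minAreaRect((P[:,:2]*1000).astype(np.float32))
                print(lo,c[i].round(),s[i,4],"z",np.median(P[:,2]).round(4),"rect",np.round(r[0],1),np.round(r[1],1),round(r[2],2))
t=np.load("top0.npz")["p"];s=np.load("side0.npz")["p"]
big("top",t,(125,150,215,235),7,"blk_top.png")
big("side",s,(150,225,240,325),6,"blk_side.png")
big("top",t,(300,130,455,250),5,"st_top.png")
big("side",s,(230,75,365,180),5,"st_side.png")
E
```

```text
side bench z 0.0006621377637377228 0.002840601981026595
0.022 [53. 34.] 551 z 0.029 rect [1445.5 -303.9] [472.9  12.1] 89.44
0.022 [463.  38.] 376 z 0.0293 rect [ 295.3 -839.4] [239.5  30.1] 0.59
0.022 [271. 158.] 308 z 0.0291 rect [ 597.9 -108.7] [161.6  48.4] 2.6
0.022 [122. 188.] 1555 z 0.0308 rect [824.2  99.5] [ 85.9 131.3] 61.85
0.022 [194. 276.] 2763 z 0.0304 rect [583.4 190.3] [ 86.7 128.1] 13.8
0.022 [345. 306.] 3220 z 0.0304 rect [339.5 119.4] [ 86.9 129.6] 19.12
0.052 [44. 28.] 514 z 0.0592 rect [1446.8 -281.2] [390.6  12. ] 89.81
0.052 [467.  28.] 436 z 0.06 rect [ 295.4 -838.4] [241.2  27.5] 1.31
0.052 [300. 119.] 4806 z 0.0607 rect [ 573.  -227.1] [249.3 157. ] 74.39
top bench z 0.0002484766554338365 0.0025264911244860626
0.022 [212.  77.] 2094 z 0.03 rect [822.7 100.4] [ 85.1 130.1] 61.92
0.022 [171. 194.] 2150 z 0.0304 rect [581.2 190.9] [ 86.3 127.4] 14.08
0.022 [208. 311.] 2165 z 0.0307 rect [337.2 119.9] [ 86.1 125.9] 19.65
0.052 [378. 192.] 9186 z 0.0598 rect [ 572.6 -227.1] [248.3 157.7] 74.78
```

View pics/blk_top.png

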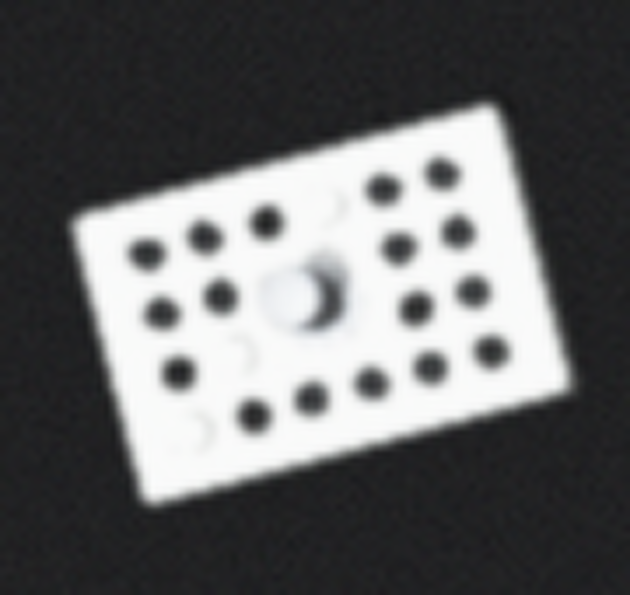

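View pics/blk_side.png

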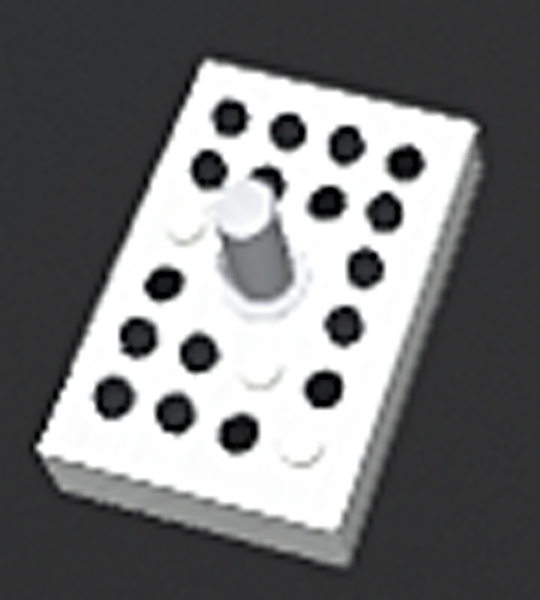

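View pics/st_top.png

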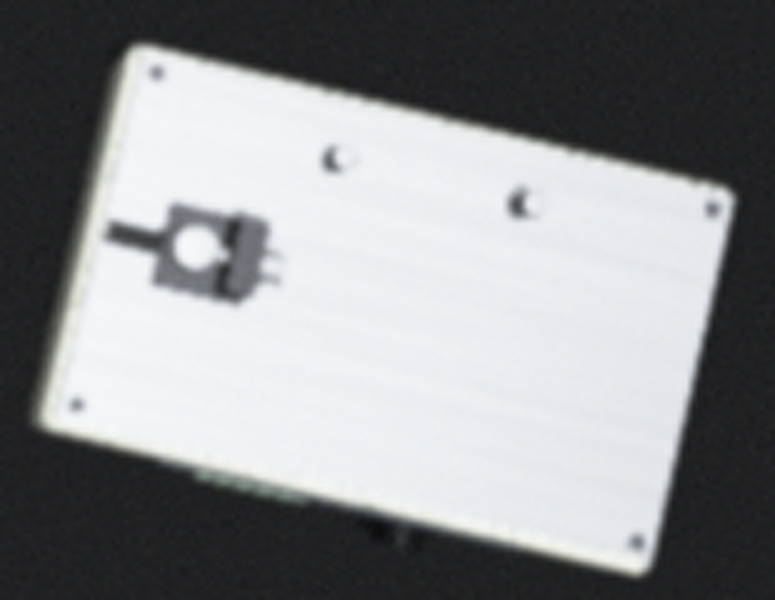

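View pics/st_side.png

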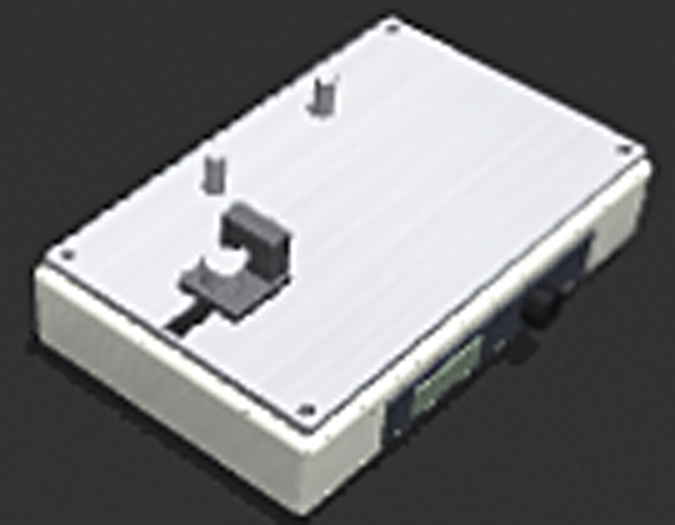

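```bash
cat >> h.py <<'E'
from scipy.spatial.transform import Rotation as Ro
def plan(pos,jaw_deg,st=None):
    """shift(mm), turn(deg) in tool axes to reach pos with fingers down, jaw axis at jaw_deg (mod 180)"""
    st=st or ctrl.get_state(); R=Ro.from_quat(st["tcp_rot"]); M=R.as_matrix()
    best=None
    for a in (jaw_deg,jaw_deg+180):
        x=np.array([np.cos(np.radians(a)),np.sin(np.radians(a)),0]); y=np.array([0,0,-1.]); 
        T=Ro.from_matrix(np.c_[x,y,np.cross(x,y)])
        rv=(R.inv()*T).as_rotvec(degrees=True)
        if best is None or np.linalg.norm(rv)<np.linalg.norm(best): best=rv
    sh=M.T@(np.array(pos)-st["eef_pos"])*1000
    print("pos",st["eef_pos"].round(4),"jaw",np.degrees(np.arctan2(M[1,0],M[0,0])).round(2),"ydir",M[:,1].round(4),"F",st["contact_force"].round(2),"q",st["qpos"].round(2),"t",round(st["time"],2))
    print("turn",best.round(2),"shift",sh.round(1))
E
python3 - <<'E'
from h import *
for n in ("side","top"):
    z=np.load(n+"0.npz"); W=cloud(n,z["d"])
    P=W.reshape(-1,3); m=(np.hypot(P[:,0]-.582,P[:,1]-.1906)<.03)&(P[:,2]>.066)&(P[:,2]<.085)
    print(n,"post",m.sum(),np.median(P[m],0).round(4))
print("nose tip top",ray_at_z("top",[(300+283/5,130+268/5)],.074)*1000)
print("nose tip side: ")
print("dowel tops top",ray_at_z("top",[(300+344/5,130+156/5),(300+533/5,130+205/5)],[.082,.082])*1000)
print("dowel tops side",ray_at_z("side",[(230+215/5,75+158/5),(230+325/5,75+79/5)],[.082,.082])*1000)
c,a=np.array([572.8,-227.1,60]),np.radians(74.6)
ey=np.array([np.cos(a),np.sin(a),0]);ex=np.array([ey[1],-ey[0],0])
for n in("side","top"):
    print(n,[ (proj(n,(c+x*ex+y*ey+[0,0,z])/1000)[0]).round(1).tolist() for x,y,z in((50,38,22),(50,-38,22),(2,47,14),(2,60,14),(2,73,14))])
plan((.582,.1908,.20),14)
E
```

```text
side post 102 [0.5825 0.1917 0.0739]
top post 72 [0.5818 0.189  0.0737]
nose tip top [[ 587.93804078 -182.19478457   74.        ]]
nose tip side: 
dowel tops top [[ 630.23954597 -205.50816705   82.        ]
 [ 609.22334877 -278.08706512   82.        ]]
dowel tops side [[ 630.20764936 -202.17374637   82.        ]
 [ 610.7058673  -276.65981496   82.        ]]
side [[273.0, 106.1], [295.0, 90.7], [286.8, 120.8], [282.8, 123.7], [278.8, 126.7]]
top [[367.9, 160.8], [406.0, 170.1], [356.7, 184.0], [350.2, 182.4], [343.7, 180.8]]
pos [ 0.2211 -0.6371  0.2301] jaw -70.87 ydir [-4.0e-04  2.1e-03 -1.0e+00] F [-0.41 -0.2   0.41] q [-1.39  0.29  1.58  0.    1.28 -0.15] t 0.1
turn [ -0.11 -84.87  -0.09] shift [-663.9   31.7  612.3]
```

Candidates for the block (top view): (212,77) y≈0.10, (171,194) y≈0.19, (208,311) y≈0.12 m. The farthest left is (171,194), and the crop confirms its post. The dowels are at top (367,162) and (405,171), and the nose tip is at about (357,184), near the −13 mm end of its range.

Emit:
step_arm(
  rows=[
    [[0,-85,0],[-664,20,612],0.3],
    [[0,-85,0],[-664,20,612],0.3],
    [[0,-85,0],[-664,20,612],0.3],
    [[0,-85,0],[-664,20,612],0.3],
    [[0,-85,0],[-664,20,612],0.3],
    [[0,-85,0],[-664,20,612],0.3],
    [[0,-85,0],[-664,20,612],0.3],
    [[0,-85,0],[-664,20,612],0.3],
    [[0,-85,0],[-664,20,612],0.3],
    [[0,-85,0],[-664,20,612],0.3],
  ],
  newtons=40,
)

```text
time: 0.93
eef_pos: [0.3876, -0.2537, 0.2217]
tcp_rot: [-0.707, -0.007, 0.007, 0.707]
contact_force: [0.7, -0.4, 0.3]
opening: 0.703
```

```bash
python3 -c "
from h import *
plan((.582,.1906,.20),14);print(ctrl.get_state()['opening'])"
```

```text
pos [ 0.3876 -0.2537  0.2217] jaw 1.07 ydir [-2.e-04  4.e-04 -1.e+00] F [ 0.74 -0.35  0.3 ] q [-0.8  -0.19  2.09  0.    1.24 -0.82] t 0.93
turn [-2.000e-02 -1.293e+01 -1.000e-02] shift [202.6  21.8 440.6]
0.7026397497611151
```

Emit:
step_arm(
  rows=[
    [[0,-13,0],[203,15,440],0.3],
    [[0,-13,0],[203,15,440],0.3],
    [[0,-13,0],[203,15,440],0.3],
    [[0,-13,0],[203,15,440],0.3],
    [[0,-13,0],[203,15,440],0.3],
    [[0,-13,0],[203,15,440],0.3],
    [[0,-13,0],[203,15,440],0.3],
    [[0,-13,0],[203,15,440],0.3],
    [[0,-13,0],[203,15,440],0.3],
    [[0,-13,0],[203,15,440],0.3],
  ],
)

```text
time: 1.77
eef_pos: [0.5572, 0.1268, 0.2087]
tcp_rot: [0.702, 0.085, -0.085, -0.702]
contact_force: [0.3, -0.9, 1.1]
opening: 0.695
```

```bash
python3 -c "
from h import *
plan((.582,.1906,.12),14);print(ctrl.get_state()['opening'])"
```

```text
pos [0.5572 0.1268 0.2087] jaw 13.77 ydir [-6.e-04 -2.e-04 -1.e+00] F [ 0.33 -0.9   1.14] q [ 0.05  0.08  1.86 -0.    1.21 -0.19] t 1.77
turn [ 0.   -0.23 -0.04] shift [39.4 88.7 56.1]
0.6953933686011821
```

Emit:
step_arm(
  rows=[
    [[0,0,0],[34,45,45],0.3],
    [[0,0,0],[34,45,45],0.3],
    [[0,0,0],[34,45,45],0.3],
    [[0,0,0],[34,45,45],0.3],
    [[0,0,0],[34,45,45],0.3],
    [[0,0,0],[34,45,45],0.3],
  ],
)

```text
time: 2.27
eef_pos: [0.5799, 0.1754, 0.1654]
tcp_rot: [0.702, 0.085, -0.084, -0.702]
contact_force: [0.4, -1.0, 0.2]
opening: 0.702
```

```bash
python3 -c "
from h import *
plan((.582,.1906,.039),14)
for n in('side','top'):
    p,d=viewer.read_camera(n); big(n,p,(120,170,260,320) if n=='side' else (100,120,240,260),4,n+'_ap.png')"
```

```text
pos [0.5799 0.1754 0.1654] jaw 13.68 ydir [ 1.8e-03 -1.0e-04 -1.0e+00] F [ 0.37 -1.02  0.23] q [ 0.13  0.2   1.81 -0.    1.13 -0.11] t 2.27
turn [ 0.03 -0.32  0.1 ] shift [  5.4 126.5  14.3]
```

View pics/side_ap.png

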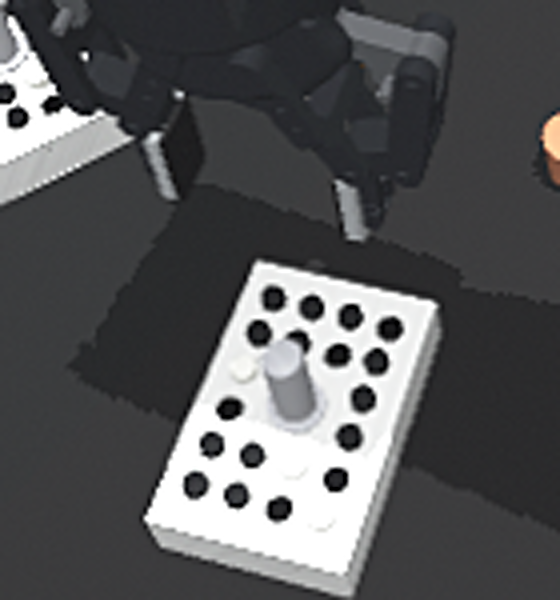

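The side view shows the open jaws above and just behind the post, at crop (290,370).

Emit:
step_arm(
  rows=[
    [[0,0,0],[5,30,14],0.3],
    [[0,0,0],[5,60,14],0.3],
    [[0,0,0],[5,85,14],0.3],
    [[0,0,0],[5,105,14],0.3],
    [[0,0,0],[5,118,14],0.3],
    [[0,0,0],[5,125,14],0.3],
    [[0,0,0],[5,125,14],0.3],
    [[0,0,0],[5,125,14],0.3],
  ],
)

```text
time: 3.03
eef_pos: [0.5819, 0.1909, 0.0404]
tcp_rot: [-0.702, -0.085, 0.084, 0.702]
contact_force: [0.0, 0.5, 0.4]
opening: 0.698
```

```bash
python3 -c "
from h import *
plan((.582,.1906,.04),14)
for n in('side','top'):
    p,d=viewer.read_camera(n); big(n,p,(140,210,240,320) if n=='side' else (100,120,240,260),5,n+'_ap2.png')"
```

```text
pos [0.5819 0.1909 0.0404] jaw 13.71 ydir [ 1.8e-03  3.0e-04 -1.0e+00] F [0.02 0.46 0.37] q [ 0.15  0.37  1.85 -0.    0.92 -0.09] t 3.03
turn [ 0.01 -0.29  0.1 ] shift [ 0.1  0.4 -0.4]
```

View pics/side_ap2.png

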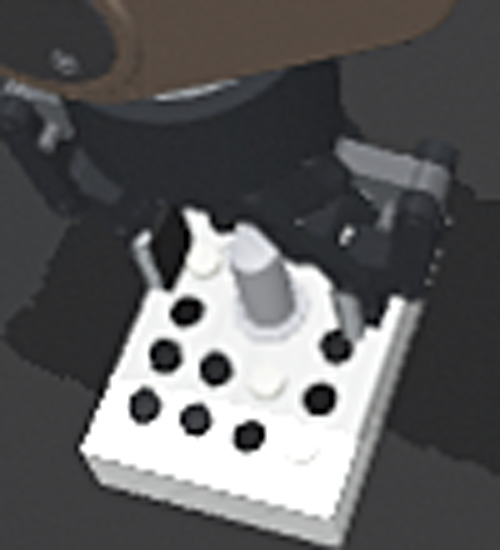

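The post, at crop (265,275), is straddled. I'll close on it.

Emit:
step_arm(
  rows=[
    [[0,0,0],[0,0,0],1],
    [[0,0,0],[0,0,0],1],
    [[0,0,0],[0,0,0],1],
    [[0,0,0],[0,0,0],1],
    [[0,0,0],[0,0,0],1],
    [[0,0,0],[0,0,0],1],
    [[0,0,0],[0,0,0],1],
    [[0,0,0],[0,0,0],1],
  ],
  newtons=60,
)

```text
time: 3.8
eef_pos: [0.5817, 0.1913, 0.0402]
tcp_rot: [-0.702, -0.085, 0.084, 0.702]
contact_force: [-0.4, 0.0, 6.4]
opening: 0.192
```

Emit:
step_arm(
  rows=[
    [[0,0,0],[0,-3,0],1],
    [[0,0,0],[0,-8,0],1],
    [[0,0,0],[0,-15,0],1],
    [[0,0,0],[0,-15,0],1],
    [[0,0,0],[0,-15,0],1],
  ],
)

```text
time: 4.22
eef_pos: [0.5807, 0.1911, 0.054]
tcp_rot: [0.702, 0.085, -0.085, -0.702]
contact_force: [0.2, 0.1, -6.5]
opening: 0.19
```

```bash
python3 -c "
from h import *
plan((.582,.1906,.22),14);s=ctrl.get_state();print(s['opening'],s['wrist_torque'])
for n in('side','top'):
    p,d=viewer.read_camera(n); big(n,p,(120,190,260,320) if n=='side' else (100,120,240,260),4,n+'_lift.png')"
```

```text
pos [0.5807 0.1911 0.054 ] jaw 13.74 ydir [-2.e-04 -0.e+00 -1.e+00] F [ 0.2   0.13 -6.53] q [ 0.15  0.35  1.85 -0.    0.94 -0.09] t 4.22
turn [-0.   -0.26 -0.01] shift [   1.1 -166.    -0.8]
0.18968729479217775 [0.06354185 0.01000443 0.00374043]
```

View pics/side_lift.png

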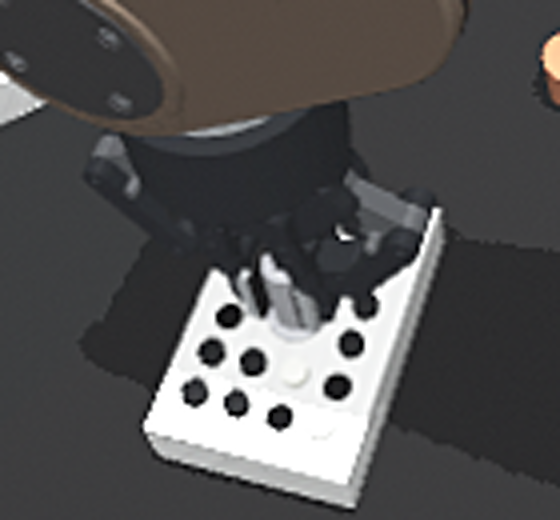

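Held: the opening is 0.19 and the load about 6.5 N. Next I'll lift and carry it.

Emit:
step_arm(
  rows=[
    [[0,0,0],[0,-25,0],1],
    [[0,0,0],[0,-60,0],1],
    [[0,0,0],[0,-95,0],1],
    [[0,0,0],[0,-130,0],1],
    [[0,0,0],[0,-155,0],1],
    [[0,0,0],[0,-166,0],1],
    [[0,0,0],[0,-166,0],1],
    [[0,0,0],[0,-166,0],1],
  ],
)

```text
time: 4.98
eef_pos: [0.5804, 0.191, 0.219]
tcp_rot: [0.702, 0.084, -0.085, -0.702]
contact_force: [-0.2, 0.2, -7.4]
opening: 0.197
```

```bash
python3 -c "
from h import *
plan((.554,-.2541,.22),-15.4)"
```

```text
pos [0.5804 0.191  0.219 ] jaw 13.74 ydir [-1.5e-03 -2.0e-04 -1.0e+00] F [-0.21  0.23 -7.36] q [ 0.15  0.16  1.75 -0.    1.23 -0.09] t 4.98
turn [ 1.000e-02  2.914e+01 -8.000e-02] shift [-131.3   -0.9 -426.1]
```

Emit:
step_arm(
  rows=[
    [[0,1,0],[-4,0,-12],1],
    [[0,3,0],[-12,0,-38],1],
    [[0,5,0],[-21,0,-70],1],
    [[0,8,0],[-32,0,-104],1],
    [[0,11,0],[-43,0,-138],1],
    [[0,14,0],[-53,0,-172],1],
    [[0,17,0],[-64,0,-206],1],
    [[0,20,0],[-74,0,-240],1],
    [[0,22,0],[-84,0,-274],1],
    [[0,24,0],[-94,0,-306],1],
  ],
)

```text
time: 5.82
eef_pos: [0.5601, -0.1303, 0.2165]
tcp_rot: [-0.704, 0.066, -0.062, 0.705]
contact_force: [-0.2, -0.5, -4.8]
opening: 0.194
```

Emit:
step_arm(
  rows=[
    [[0,1,0],[-25,0,-25],1],
    [[0,3,0],[-45,0,-45],1],
    [[0,5,0],[-65,0,-65],1],
    [[0,5,0],[-80,0,-80],1],
    [[0,5,0],[-80,0,-80],1],
    [[0,5,0],[-80,0,-80],1],
  ],
)

```text
time: 6.32
eef_pos: [0.4672, -0.193, 0.2172]
tcp_rot: [-0.7, 0.096, -0.093, 0.702]
contact_force: [0.7, 0.2, -5.4]
opening: 0.195
```

```bash
python3 -c "
from h import *
plan((.554,-.2541,.13),-15.4)"
```

```text
pos [ 0.4672 -0.193   0.2172] jaw -15.43 ydir [-0.0041  0.003  -1.    ] F [ 0.68  0.18 -5.38] q [-0.59 -0.08  2.    0.    1.23 -0.32] t 6.32
turn [-0.1  -0.03 -0.27] shift [100.3  86.7 -35.9]
```

Emit:
step_arm(
  rows=[
    [[0,0,0],[15,0,-5],1],
    [[0,0,0],[40,0,-14],1],
    [[0,0,0],[65,0,-23],1],
    [[0,0,0],[88,0,-32],1],
    [[0,0,0],[98,0,-36],1],
    [[0,0,0],[100,0,-36],1],
    [[0,0,0],[100,0,-36],1],
    [[0,0,0],[100,0,-36],1],
  ],
)

```text
time: 6.98
eef_pos: [0.5557, -0.2528, 0.2185]
tcp_rot: [-0.7, 0.095, -0.092, 0.702]
contact_force: [0.1, -0.2, -6.4]
opening: 0.186
```

```bash
python3 -c "
from h import *
plan((.554,-.2541,.115),-15.4)
for n in('side','top'):
    p,d=viewer.read_camera(n); big(n,p,(200,30,370,190) if n=='side' else (290,100,470,260),3.5,n+'_ov.png')"
```

```text
pos [ 0.5557 -0.2528  0.2185] jaw -15.21 ydir [-0.003   0.0022 -1.    ] F [ 0.07 -0.22 -6.38] q [-0.59  0.16  1.75  0.    1.24 -0.33] t 6.98
turn [-0.08  0.19 -0.2 ] shift [ -1.  103.5  -1.9]
```

View pics/side_ov.png

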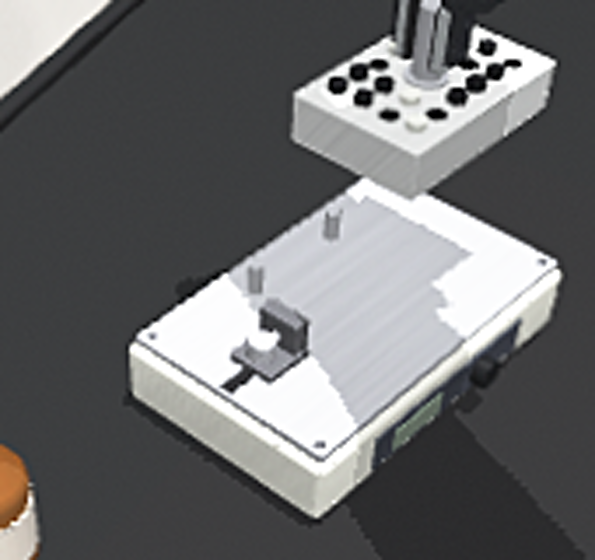

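The block hangs level and parallel over the stirrer, clear of the dowels and stop. Next I'll lower it.

Emit:
step_arm(
  rows=[
    [[0,0,0],[-1,20,-1],1],
    [[0,0,0],[-1,48,-2],1],
    [[0,0,0],[-1,76,-2],1],
    [[0,0,0],[-1,96,-2],1],
    [[0,0,0],[-1,107,-2],1],
    [[0,0,0],[-1,112,-2],1],
    [[0,0,0],[-1,112,-2],1],
    [[0,0,0],[-1,112,-2],1],
  ],
)

```text
time: 7.75
eef_pos: [0.5557, -0.256, 0.1097]
tcp_rot: [0.701, -0.093, 0.095, -0.7]
contact_force: [0.7, 0.4, -5.2]
opening: 0.192
```

Emit:
step_arm(
  rows=[
    [[0,0,0],[0,1,0],1],
    [[0,0,0],[0,2,0],1],
    [[0,0,0],[0,3,0],1],
    [[0,0,0],[0,4,0],1],
    [[0,0,0],[0,4,0],1],
  ],
)

```text
time: 8.17
eef_pos: [0.5549, -0.2556, 0.1043]
tcp_rot: [0.701, -0.094, 0.094, -0.701]
contact_force: [0.5, 0.9, -6.1]
opening: 0.196
```

```bash
python3 -c "
from h import *
plan((.554,-.2541,.100),-15.4)"
```

```text
pos [ 0.5549 -0.2556  0.1043] jaw -15.26 ydir [ 0. -0. -1.] F [ 0.46  0.94 -6.07] q [-0.6   0.28  1.83 -0.    1.03 -0.33] t 8.17
turn [0.   0.14 0.  ] shift [-1.2  4.3  1.2]
```

Emit:
step_arm(
  rows=[
    [[0,0,0],[0,0.5,0],1],
    [[0,0,0],[0,1,0],1],
    [[0,0,0],[0,1.5,0],1],
    [[0,0,0],[0,2,0],1],
    [[0,0,0],[0,2.5,0],1],
    [[0,0,0],[0,2.5,0],1],
  ],
)

```text
time: 8.67
eef_pos: [0.5548, -0.2555, 0.1015]
tcp_rot: [-0.701, 0.094, -0.094, 0.701]
contact_force: [0.3, -0.0, -6.6]
opening: 0.189
```

Emit:
step_arm(
  rows=[
    [[0,0,0],[0,0.5,0],1],
    [[0,0,0],[0,1,0],1],
    [[0,0,0],[0,1,0],1],
  ],
)

```text
time: 8.92
eef_pos: [0.555, -0.2556, 0.1007]
tcp_rot: [-0.701, 0.094, -0.094, 0.701]
contact_force: [0.7, 0.1, -5.5]
opening: 0.193
```

Emit:
step_arm(
  rows=[
    [[0,0,0],[0,0.5,0],1],
    [[0,0,0],[0,0.5,0],1],
  ],
)

```text
time: 9.08
eef_pos: [0.5551, -0.2557, 0.1006]
tcp_rot: [0.701, -0.094, 0.094, -0.701]
contact_force: [-0.6, 0.4, -3.8]
opening: 0.194
```

Emit:
step_arm(
  rows=[
    [[0,0,0],[0,0.5,0],1],
    [[0,0,0],[0,0.5,0],1],
  ],
)

```text
time: 9.25
eef_pos: [0.5553, -0.2558, 0.1005]
tcp_rot: [0.701, -0.094, 0.094, -0.701]
contact_force: [-1.5, 0.4, -1.9]
opening: 0.187
```

Emit:
step_arm(
  rows=[
    [[0,0,0],[0,0.4,0],1],
    [[0,0,0],[0,0.4,0],1],
    [[0,0,0],[0,0.4,0],0.5],
    [[0,0,0],[0,0.4,0],0.5],
    [[0,0,0],[0,0.4,0],0.5],
    [[0,0,0],[0,0.4,0],0.5],
    [[0,0,0],[0,0.4,0],0.5],
  ],
)

```text
time: 9.83
eef_pos: [0.555, -0.2557, 0.0994]
tcp_rot: [0.701, -0.094, 0.094, -0.701]
contact_force: [0.1, -0.3, -0.9]
opening: 0.501
```

```bash
python3 -c "
from h import *
plan((.554,-.2541,.100),-15.4); print(ctrl.get_state()['opening'])
for n in('side','top'):
    p,d=viewer.read_camera(n); np.savez(n+'1.npz',p=p,d=d); big(n,p,(200,30,370,190) if n=='side' else (290,100,470,260),3.5,n+'_set.png')"
```

```text
pos [ 0.555  -0.2557  0.0994] jaw -15.26 ydir [ 4.e-04 -3.e-04 -1.e+00] F [ 0.09 -0.29 -0.87] q [-0.6   0.29  1.83 -0.    1.02 -0.33] t 9.83
turn [0.01 0.14 0.03] shift [-1.4 -0.6  1.3]
0.5006200543084439
```

View pics/side_set.png

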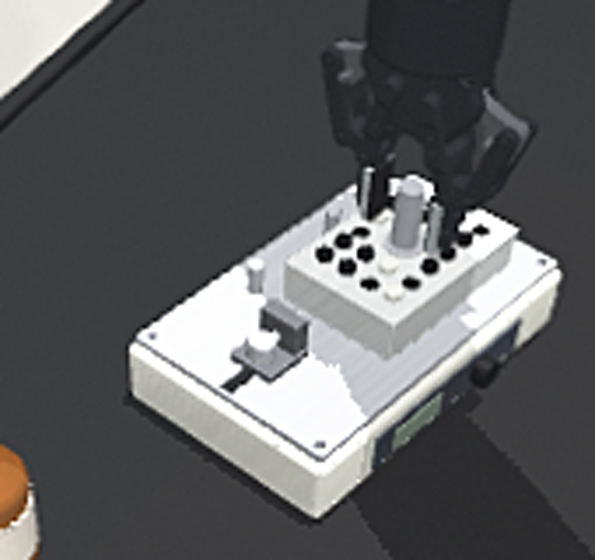

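View pics/top_set.png

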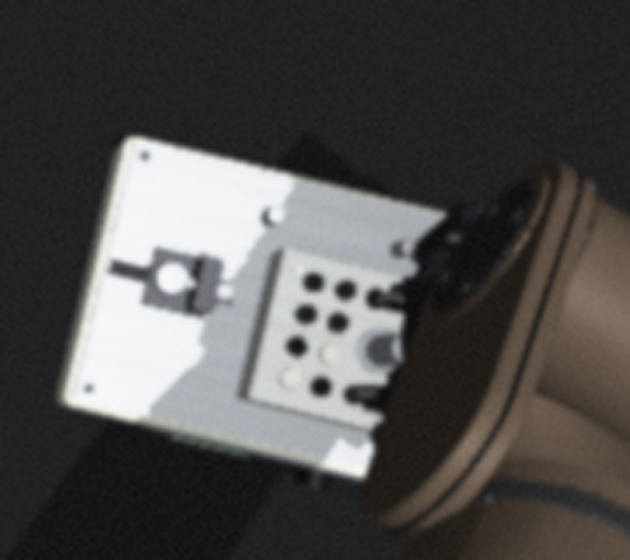

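Set down and released, clear of the dowels and the nose (nose at top crop (232,292)). Now I'll regrip softly.

Emit:
step_arm(
  rows=[
    [[0,0,0],[0,-1,0],0.5],
    [[0,0,0],[0,-1,0],1],
    [[0,0,0],[0,-1,0],1],
    [[0,0,0],[0,-1,0],1],
    [[0,0,0],[0,-1,0],1],
    [[0,0,0],[0,-1,0],1],
    [[0,0,0],[0,-1,0],1],
  ],
  newtons=30,
)

```text
time: 10.52
eef_pos: [0.5551, -0.2557, 0.1005]
tcp_rot: [0.701, -0.094, 0.094, -0.701]
contact_force: [-0.2, -0.4, 0.9]
opening: 0.204
```

```bash
python3 -c "
from h import *
plan((.5552,-.2557,.100),-15.4); print(ctrl.get_state()['opening'])"
```

```text
pos [ 0.5551 -0.2557  0.1005] jaw -15.26 ydir [ 6.e-04 -3.e-04 -1.e+00] F [-0.21 -0.41  0.86] q [-0.6   0.28  1.83  0.    1.02 -0.33] t 10.52
turn [0.01 0.14 0.04] shift [0.1 0.5 0. ]
0.20373291793150958
```

Emit:
step_arm(
  rows=[
    [[0,0,0],[1,0,0],1],
    [[0,0,0],[2,0,0],1],
    [[0,0,0],[3,0,0],1],
    [[0,0,0],[4,0,0],1],
    [[0,0,0],[5,0,0],1],
    [[0,0,0],[6,0,0],1],
    [[0,0,0],[7,0,0],1],
    [[0,0,0],[8,0,0],1],
  ],
)

```text
time: 11.18
eef_pos: [0.5627, -0.2578, 0.1005]
tcp_rot: [0.701, -0.094, 0.094, -0.701]
contact_force: [-2.6, 0.8, 2.9]
opening: 0.203
```

```bash
cat >> h.py <<'E'
def fs():
    st=ctrl.get_state(); M=Ro.from_quat(st["tcp_rot"]).as_matrix()
    d=(st["eef_pos"]*1000-np.array([572.8,-227.1,0])); a=np.radians(74.6)
    print("F tool",(M.T@st["contact_force"]).round(2),"tq",(M.T@st["wrist_torque"]).round(3),"stirrer xy",round(d[0]*np.sin(a)-d[1]*np.cos(a),2),round(d[0]*np.cos(a)+d[1]*np.sin(a),2),"z",round(d[2],2),"t",round(st["time"],2),"op",round(st["opening"],3))
E
python3 -c "
from h import *
fs()"
```

```text
F tool [-2.73 -2.9   0.08] tq [-0.053  0.002  0.334] stirrer xy -1.54 -32.27 z 100.5 t 11.18 op 0.203
```

Emit:
step_arm(
  rows=[
    [[0,0,0],[0.5,-0.4,0],1],
    [[0,0,0],[1,-0.4,0],1],
    [[0,0,0],[1.5,-0.4,0],1],
    [[0,0,0],[2,-0.4,0],1],
  ],
)

```text
time: 11.52
eef_pos: [0.5645, -0.2582, 0.1005]
tcp_rot: [-0.701, 0.094, -0.094, 0.701]
contact_force: [-2.0, -0.4, 1.4]
opening: 0.198
```

```bash
python3 -c "
from h import *
fs()"
```

```text
F tool [-1.87 -1.44 -0.9 ] tq [ 0.003 -0.004  0.165] stirrer xy 0.28 -32.16 z 100.53 t 11.52 op 0.198
```

Emit:
step_arm(
  rows=[
    [[0,0,0],[0.5,0,0],1],
    [[0,0,0],[1,0,0],1],
    [[0,0,0],[1,0,0],1],
  ],
)

```text
time: 11.77
eef_pos: [0.5656, -0.2585, 0.1005]
tcp_rot: [-0.701, 0.094, -0.094, 0.701]
contact_force: [-1.0, 0.4, 1.3]
opening: 0.198
```

```bash
python3 -c "
from h import *
fs()"
```

```text
F tool [-1.04 -1.32  0.11] tq [-0.012  0.012  0.153] stirrer xy 1.36 -32.16 z 100.5 t 11.77 op 0.198
```

Emit:
step_arm(
  rows=[
    [[0,0,0],[0.5,0,0],1],
    [[0,0,0],[1,0,0],1],
    [[0,0,0],[1,0,0],1],
  ],
)

```text
time: 12.02
eef_pos: [0.5665, -0.2587, 0.1005]
tcp_rot: [-0.701, 0.094, -0.094, 0.701]
contact_force: [-0.3, 0.8, 0.4]
opening: 0.2
```

```bash
python3 -c "
from h import *
fs()"
```

```text
F tool [-0.46 -0.43  0.73] tq [ 0.04  -0.013  0.13 ] stirrer xy 2.34 -32.18 z 100.54 t 12.02 op 0.2
```

Emit:
step_arm(
  rows=[
    [[0,0,0],[0.5,0,0],1],
    [[0,0,0],[1,0,0],1],
    [[0,0,0],[1,0,0],1],
  ],
)

```text
time: 12.27
eef_pos: [0.5675, -0.259, 0.1005]
tcp_rot: [-0.701, 0.094, -0.094, 0.701]
contact_force: [-0.7, 0.2, -0.9]
opening: 0.202
```

```bash
python3 -c "
from h import *
fs()"
```

```text
F tool [-0.74  0.94  0.05] tq [-0.033 -0.02   0.16 ] stirrer xy 3.32 -32.16 z 100.53 t 12.27 op 0.202
```

Emit:
step_arm(
  rows=[
    [[0,0,0],[0.5,0,0],1],
    [[0,0,0],[1,0,0],1],
    [[0,0,0],[1,0,0],1],
  ],
)

```text
time: 12.52
eef_pos: [0.5684, -0.2592, 0.1005]
tcp_rot: [-0.701, 0.094, -0.094, 0.701]
contact_force: [-0.8, -0.0, -0.2]
opening: 0.197
```

```bash
python3 -c "
from h import *
fs()"
```

```text
F tool [-0.72  0.16 -0.22] tq [0.023 0.014 0.137] stirrer xy 4.28 -32.16 z 100.51 t 12.52 op 0.197
```

Emit:
step_arm(
  rows=[
    [[0,0,0],[0.5,0,0],1],
    [[0,0,0],[0.5,0,0],1],
    [[0,0,0],[0.5,0,0],1],
  ],
)

```text
time: 12.77
eef_pos: [0.5684, -0.2592, 0.1005]
tcp_rot: [-0.701, 0.094, -0.093, 0.701]
contact_force: [-4.0, 0.7, 1.6]
opening: 0.2
```

```bash
python3 -c "
from h import *
fs()"
```

```text
F tool [-4.08 -1.59 -0.34] tq [0.003 0.006 0.484] stirrer xy 4.34 -32.14 z 100.52 t 12.77 op 0.2
```

Emit:
step_arm(
  rows=[
    [[0,0,0],[0.5,0,0],1],
    [[0,0,0],[0.5,0,0],1],
    [[0,0,0],[0.5,0,0],1],
  ],
)

```text
time: 13.02
eef_pos: [0.5686, -0.2593, 0.1006]
tcp_rot: [-0.701, 0.095, -0.093, 0.701]
contact_force: [-5.4, 1.6, 1.7]
opening: 0.196
```

```bash
python3 -c "
from h import *
fs()
for n in ['side']:
    p,d=viewer.read_camera(n); big(n,p,(230,50,370,180),5,n+'_push1.png')"
```

```text
F tool [-5.59 -1.66  0.14] tq [-0.04   0.033  0.764] stirrer xy 4.45 -32.13 z 100.59 t 13.02 op 0.196
```

View pics/side_push1.png

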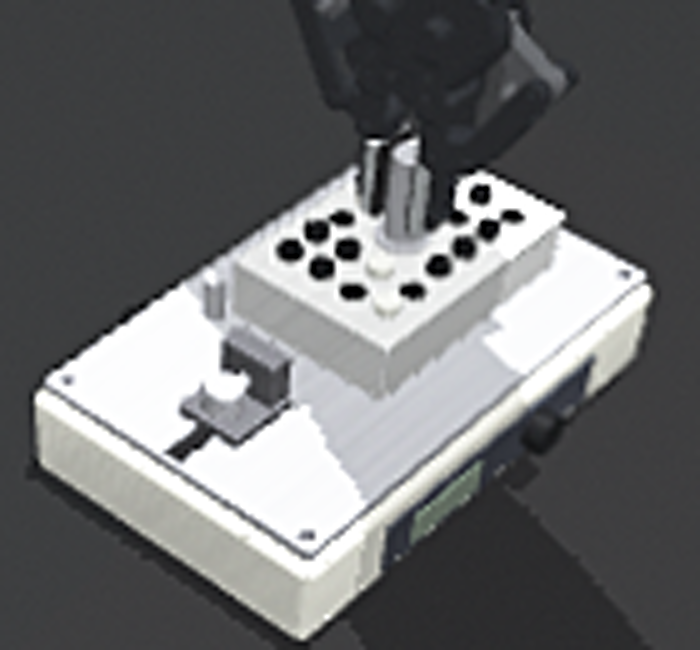

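Right-dowel contact at about 4–5 N. The block's front end is still short of the left dowel, so I'll back off slightly, slide +y, then press again.

Emit:
step_arm(
  rows=[
    [[0,0,0],[-1,0,0],1],
    [[0,0,0],[-2.5,0,0],1],
    [[0,0,0],[-2.5,0,1],1],
    [[0,0,0],[-2.5,0,2],1],
    [[0,0,0],[-2.5,0,3],1],
    [[0,0,0],[-2.5,0,4],1],
    [[0,0,0],[-2.5,0,5],1],
    [[0,0,0],[-2.5,0,6],1],
    [[0,0,0],[-2.5,0,7],1],
    [[0,0,0],[-2.5,0,8],1],
  ],
)

```text
time: 13.9
eef_pos: [0.569, -0.251, 0.1005]
tcp_rot: [-0.701, 0.094, -0.094, 0.701]
contact_force: [0.3, -1.2, -2.5]
opening: 0.204
```

```bash
python3 -c "
from h import *
fs()"
```

```text
F tool [ 0.61  2.48 -1.08] tq [-0.109 -0.065 -0.078] stirrer xy 2.71 -24.0 z 100.53 t 13.9 op 0.204
```

Emit:
step_arm(
  rows=[
    [[0,0,0],[0,0,0.5],1],
    [[0,0,0],[0,0,1],1],
    [[0,0,0],[0,0,1.5],1],
    [[0,0,0],[0,0,2],1],
    [[0,0,0],[0,0,2],1],
  ],
)

```text
time: 14.32
eef_pos: [0.5695, -0.249, 0.1005]
tcp_rot: [-0.701, 0.094, -0.094, 0.701]
contact_force: [0.1, 0.2, -2.9]
opening: 0.197
```

```bash
python3 -c "
from h import *
fs()"
```

```text
F tool [0.02 2.95 0.17] tq [-0.022 -0.005 -0.104] stirrer xy 2.67 -22.0 z 100.52 t 14.32 op 0.197
```

Emit:
step_arm(
  rows=[
    [[0,0,0],[0.5,0.3,0],1],
    [[0,0,0],[1,0.3,0],1],
    [[0,0,0],[1.5,0.3,0],1],
    [[0,0,0],[2,0.3,0],1],
    [[0,0,0],[2,0.3,0],1],
    [[0,0,0],[2,0.3,0],1],
  ],
)

```text
time: 14.82
eef_pos: [0.571, -0.2498, 0.1006]
tcp_rot: [-0.701, 0.094, -0.093, 0.701]
contact_force: [-4.7, 0.1, 1.1]
opening: 0.201
```

```bash
python3 -c "
from h import *
fs()"
```

```text
F tool [-4.57 -1.09 -1.19] tq [-0.075 -0.106  0.611] stirrer xy 4.31 -22.33 z 100.56 t 14.82 op 0.201
```

Emit:
step_arm(
  rows=[
    [[0,0,0],[0.5,0,0],1],
    [[0,0,0],[0.5,0,0],1],
    [[0,0,0],[0.5,0,0],1],
  ],
)

```text
time: 15.07
eef_pos: [0.5711, -0.2498, 0.1006]
tcp_rot: [-0.701, 0.095, -0.093, 0.701]
contact_force: [-7.0, 0.9, 1.6]
opening: 0.199
```

```bash
python3 -c "
from h import *
fs()"
```

```text
F tool [-7.01 -1.53 -0.96] tq [-0.112 -0.089  0.855] stirrer xy 4.38 -22.33 z 100.6 t 15.07 op 0.199
```

Emit:
step_arm(
  rows=[
    [[0,0,0],[0,0,0.5],1],
    [[0,0,0],[0,0,1],1],
    [[0,0,0],[0,0,1.5],1],
    [[0,0,0],[0,0,2],1],
    [[0,0,0],[0,0,2.5],1],
  ],
)

```text
time: 15.48
eef_pos: [0.5716, -0.2482, 0.1006]
tcp_rot: [0.701, -0.095, 0.093, -0.7]
contact_force: [-6.0, -0.6, 0.7]
opening: 0.201
```

```bash
python3 -c "
from h import *
fs()"
```

```text
F tool [-5.65 -0.72 -2.18] tq [-0.412 -0.01   0.943] stirrer xy 4.42 -20.64 z 100.63 t 15.48 op 0.201
```

Emit:
step_arm(
  rows=[
    [[0,0,0],[0,0,0.5],1],
    [[0,0,0],[0,0,1],1],
    [[0,0,0],[0,0,1],1],
  ],
)

```text
time: 15.73
eef_pos: [0.5719, -0.2471, 0.1006]
tcp_rot: [0.701, -0.095, 0.093, -0.701]
contact_force: [-6.7, -1.2, 1.3]
opening: 0.201
```

```bash
python3 -c "
from h import *
fs()"
```

```text
F tool [-6.11 -1.32 -2.96] tq [-0.391 -0.121  0.888] stirrer xy 4.39 -19.51 z 100.61 t 15.73 op 0.201
```

Emit:
step_arm(
  rows=[
    [[0,0,0],[0,0,0.5],1],
    [[0,0,0],[0,0,1],1],
    [[0,0,0],[0,0,1],1],
  ],
)

```text
time: 15.98
eef_pos: [0.5721, -0.2461, 0.1006]
tcp_rot: [0.701, -0.095, 0.093, -0.701]
contact_force: [-6.8, -0.3, 1.6]
opening: 0.202
```

```bash
python3 -c "
from h import *
fs()"
```

```text
F tool [-6.51 -1.6  -2.06] tq [-0.314 -0.104  0.912] stirrer xy 4.39 -18.53 z 100.63 t 15.98 op 0.202
```

Emit:
step_arm(
  rows=[
    [[0,0,0],[0,0,0.5],1],
    [[0,0,0],[0,0,1],1],
    [[0,0,0],[0,0,1],1],
  ],
)

```text
time: 16.23
eef_pos: [0.5724, -0.2451, 0.1006]
tcp_rot: [0.701, -0.095, 0.093, -0.701]
contact_force: [-6.3, -0.7, 2.5]
opening: 0.202
```

```bash
python3 -c "
from h import *
fs()"
```

```text
F tool [-5.87 -2.45 -2.3 ] tq [-0.396 -0.117  0.942] stirrer xy 4.39 -17.51 z 100.59 t 16.23 op 0.202
```

Emit:
step_arm(
  rows=[
    [[0,0,0],[0,0,0.5],1],
    [[0,0,0],[0,0,0.5],1],
    [[0,0,0],[0,0,0.5],1],
  ],
)

```text
time: 16.48
eef_pos: [0.5725, -0.2447, 0.1006]
tcp_rot: [0.701, -0.095, 0.093, -0.701]
contact_force: [-6.2, -1.4, 1.5]
opening: 0.201
```

```bash
python3 -c "
from h import *
fs()"
```

```text
F tool [-5.58 -1.43 -3.01] tq [-0.377 -0.063  0.943] stirrer xy 4.38 -17.03 z 100.58 t 16.48 op 0.201
```

Emit:
step_arm(
  rows=[
    [[0,0,0],[0,0,0.5],1],
    [[0,0,0],[0,0,0.5],1],
    [[0,0,0],[0,0,0.5],1],
  ],
)

```text
time: 16.73
eef_pos: [0.5726, -0.2442, 0.1006]
tcp_rot: [0.701, -0.095, 0.093, -0.701]
contact_force: [-6.2, -0.8, 1.7]
opening: 0.2
```

```bash
python3 -c "
from h import *
fs()"
```

```text
F tool [-5.81 -1.68 -2.37] tq [-0.429 -0.064  0.929] stirrer xy 4.37 -16.51 z 100.58 t 16.73 op 0.2
```

Emit:
step_arm(
  rows=[
    [[0,0,0],[0,0,0.5],1],
    [[0,0,0],[0,0,0.5],1],
    [[0,0,0],[0,0,0.5],1],
  ],
)

```text
time: 16.98
eef_pos: [0.5728, -0.2437, 0.1006]
tcp_rot: [0.701, -0.095, 0.093, -0.701]
contact_force: [-6.0, -1.0, 2.7]
opening: 0.195
```

```bash
python3 -c "
from h import *
fs()
for n in ['side']:
    p,d=viewer.read_camera(n); big(n,p,(230,50,370,180),5,n+'_push2.png')"
```

```text
F tool [-5.57 -2.68 -2.59] tq [-0.354 -0.099  0.908] stirrer xy 4.41 -16.03 z 100.6 t 16.98 op 0.195
```

View pics/side_push2.png

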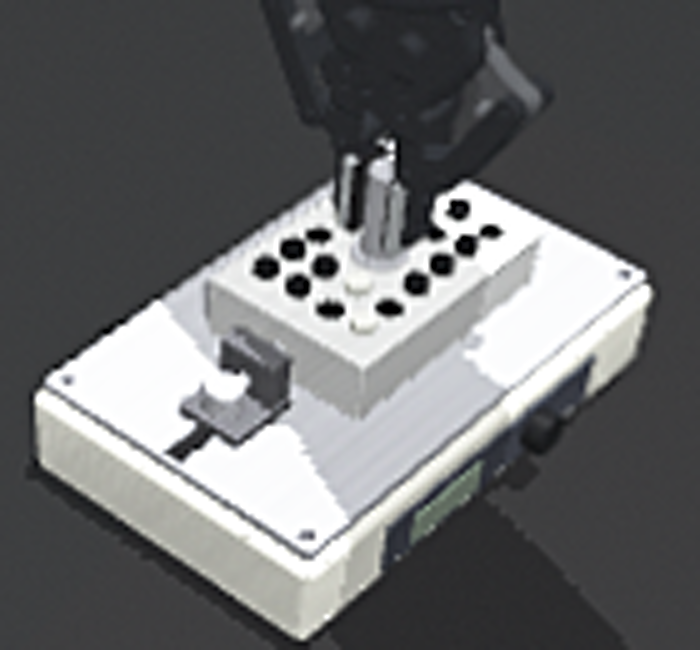

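Emit:
step_arm(
  rows=[
    [[0,0,0],[0,0,0.5],1],
    [[0,0,0],[0,0,0.5],1],
    [[0,0,0],[0,0,0.5],1],
  ],
)

```text
time: 17.28
eef_pos: [0.5729, -0.2432, 0.1006]
tcp_rot: [0.701, -0.095, 0.093, -0.701]
contact_force: [-6.8, -1.6, 0.9]
opening: 0.198
```

```bash
python3 -c "
from h import *
fs()"
```

```text
F tool [-6.18 -0.83 -3.36] tq [-0.359 -0.079  0.939] stirrer xy 4.38 -15.52 z 100.6 t 17.28 op 0.198
```

Emit:
step_arm(
  rows=[
    [[0,0,0],[0,0,0.5],1],
    [[0,0,0],[0,0,0.5],1],
    [[0,0,0],[0,0,0.5],1],
  ],
)

```text
time: 17.53
eef_pos: [0.573, -0.2428, 0.1006]
tcp_rot: [0.701, -0.095, 0.093, -0.701]
contact_force: [-6.4, -1.6, 1.3]
opening: 0.202
```

```bash
python3 -c "
from h import *
fs()"
```

```text
F tool [-5.78 -1.31 -3.28] tq [-0.353 -0.059  0.872] stirrer xy 4.38 -15.03 z 100.59 t 17.53 op 0.202
```

Emit:
step_arm(
  rows=[
    [[0,0,0],[0,0,0.5],1],
    [[0,0,0],[0,0,0.5],1],
    [[0,0,0],[0,0,0.5],1],
  ],
)

```text
time: 17.78
eef_pos: [0.5732, -0.2423, 0.1006]
tcp_rot: [0.701, -0.095, 0.093, -0.701]
contact_force: [-6.1, -0.5, 1.0]
opening: 0.2
```

```bash
python3 -c "
from h import *
fs()"
```

```text
F tool [-5.79 -1.   -2.12] tq [-0.36  -0.078  0.879] stirrer xy 4.4 -14.51 z 100.6 t 17.78 op 0.2
```

Emit:
step_arm(
  rows=[
    [[0,0,0],[0,0,0.4],1],
    [[0,0,0],[0,0,0.8],1],
    [[0,0,0],[0,0,0.8],1],
  ],
)

```text
time: 18.03
eef_pos: [0.5734, -0.2415, 0.1006]
tcp_rot: [0.701, -0.095, 0.093, -0.7]
contact_force: [-6.6, -1.1, 1.1]
opening: 0.201
```

```bash
python3 -c "
from h import *
fs()"
```

```text
F tool [-6.04 -1.06 -2.81] tq [-0.376 -0.077  0.864] stirrer xy 4.42 -13.75 z 100.65 t 18.03 op 0.201
```

Emit:
step_arm(
  rows=[
    [[0,0,0],[0,0,0.4],1],
    [[0,0,0],[0,0,0.8],1],
    [[0,0,0],[0,0,0.8],1],
  ],
)

```text
time: 18.28
eef_pos: [0.5735, -0.2411, 0.1006]
tcp_rot: [0.702, -0.095, 0.093, -0.7]
contact_force: [-6.5, -2.1, 1.9]
opening: 0.201
```

```bash
python3 -c "
from h import *
fs()
for n in ['side','top']:
    p,d=viewer.read_camera(n); big(n,p,(230,50,370,180) if n=='side' else (300,120,440,250),5,n+'_push3.png')"
```

```text
F tool [-5.73 -1.88 -3.72] tq [-0.554 -0.081  0.888] stirrer xy 4.4 -13.34 z 100.59 t 18.28 op 0.201
```

View pics/top_push3.png

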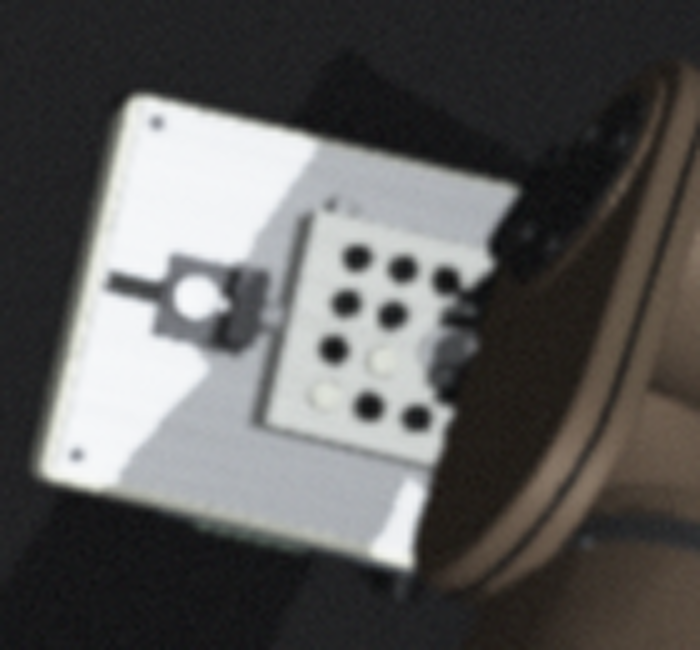

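View pics/side_push3.png

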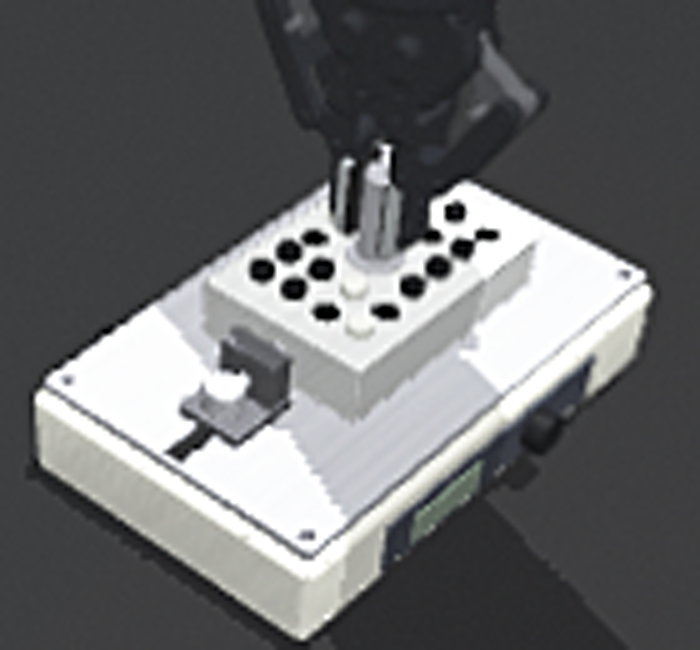

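The y travel stalled and the y force rose: the nose at top crop (275,315) is touching the block end. I'll firm up the push slightly and hold.

Emit:
step_arm(
  rows=[
    [[0,0,0],[0.2,0,0.3],1],
    [[0,0,0],[0.4,0,0.6],1],
    [[0,0,0],[0.4,0,0.6],1],
    [[0,0,0],[0.4,0,0.6],1],
  ],
)

```text
time: 18.72
eef_pos: [0.5736, -0.2411, 0.1007]
tcp_rot: [0.702, -0.095, 0.092, -0.7]
contact_force: [-8.3, -3.1, 2.1]
opening: 0.2
```

```bash
python3 -c "
from h import *
fs(); plan((.57,-.24,.1),-15.4)"
```

```text
F tool [-7.16 -2.08 -5.21] tq [-0.779 -0.085  1.073] stirrer xy 4.46 -13.33 z 100.65 t 18.72 op 0.2
pos [ 0.5736 -0.2411  0.1007] jaw -15.21 ydir [-0.0043 -0.0021 -1.    ] F [-8.27 -3.14  2.12] q [-0.56  0.31  1.8  -0.    1.03 -0.29] t 18.72
turn [ 0.18  0.19 -0.21] shift [-3.7  0.7  0.2]
```

Emit:
step_arm(
  rows=[
    [[0,0,0],[0.2,0,0.3],1],
    [[0,0,0],[0.4,0,0.5],1],
    [[0,0,0],[0.4,0,0.5],1],
    [[0,0,0],[0.4,0,0.5],1],
    [[0,0,0],[0.4,0,0.5],1],
    [[0,0,0],[0.4,0,0.5],1],
    [[0,0,0],[0.4,0,0.5],1],
  ],
)

```text
time: 19.3
eef_pos: [0.5736, -0.2411, 0.1007]
tcp_rot: [0.702, -0.095, 0.092, -0.7]
contact_force: [-9.0, -3.9, 2.0]
opening: 0.198
```

```bash
python3 -c "
from h import *
fs(); plan((.57,-.24,.1),-15.4)"
```

```text
F tool [-7.66 -1.98 -6.1 ] tq [-0.973 -0.07   1.314] stirrer xy 4.52 -13.31 z 100.7 t 19.3 op 0.198
pos [ 0.5736 -0.2411  0.1007] jaw -15.21 ydir [-0.0055 -0.0026 -1.    ] F [-8.98 -3.87  2.04] q [-0.56  0.31  1.8  -0.01  1.03 -0.29] t 19.3
turn [ 0.23  0.19 -0.26] shift [-3.8  0.7  0.1]
```

Emit:
step_arm(
  rows=[
    [[0,0,0],[0.3,0,0.1],1],
    [[0,0,0],[0.6,0,0.2],1],
    [[0,0.3,0],[0.8,0,0.3],1],
    [[0,0.5,0],[0.8,0,0.3],1],
    [[0,0.5,0],[0.8,0,0.3],1],
    [[0,0.5,0],[0.8,0,0.3],1],
    [[0,0.5,0],[0.8,0,0.3],1],
    [[0,0.5,0],[0.8,0,0.3],1],
    [[0,0.5,0],[0.8,0,0.3],1],
    [[0,0.5,0],[0.8,0,0.3],1],
  ],
)

```text
time: 20.13
eef_pos: [0.5737, -0.2411, 0.1008]
tcp_rot: [0.702, -0.099, 0.094, -0.699]
contact_force: [-12.3, -4.6, 4.4]
opening: 0.202
```

```bash
python3 -c "
from h import *
fs(); plan((.57,-.24,.1),-15.4)
for n in ['side']:
    p,d=viewer.read_camera(n); big(n,p,(230,50,370,180),5,n+'_push4.png')"
```

```text
F tool [-10.61  -4.3   -7.75] tq [-1.047 -0.115  1.662] stirrer xy 4.63 -13.28 z 100.77 t 20.13 op 0.202
pos [ 0.5737 -0.2411  0.1008] jaw -15.66 ydir [-0.0077 -0.0026 -1.    ] F [-12.27  -4.59   4.4 ] q [-0.56  0.31  1.8  -0.01  1.04 -0.28] t 20.13
turn [ 0.26 -0.26 -0.38] shift [-3.9  0.8  0.1]
```

View pics/side_push4.png

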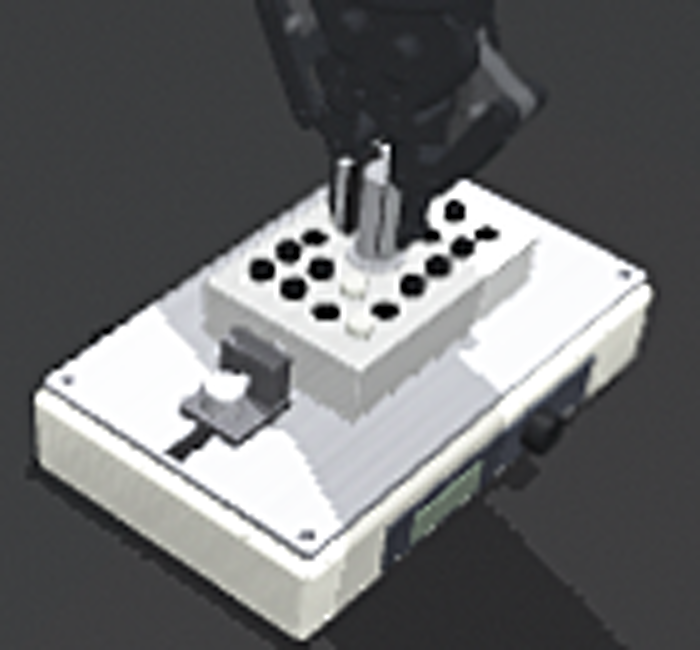

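Bearing on all three for over 0.5 s: about 10 N towards the dowels, about 7 N towards the stop, tool tilt 0.008 rad. I'll ease the push and release.

Emit:
step_arm(
  rows=[
    [[0,0,0],[-0.4,0,-0.3],1],
    [[0,0,0],[-0.8,0,-0.6],1],
    [[0,0,0],[-1.2,0,-0.8],1],
    [[0,0,0],[-1.2,0,-0.8],1],
    [[0,0,0],[-1.2,0,-0.8],1],
  ],
)

```text
time: 20.6
eef_pos: [0.5736, -0.2411, 0.1006]
tcp_rot: [0.701, -0.098, 0.095, -0.7]
contact_force: [-7.3, -3.3, 1.6]
opening: 0.202
```

```bash
python3 -c "
from h import *
fs()"
```

```text
F tool [-6.15 -1.53 -5.16] tq [-0.786 -0.185  1.02 ] stirrer xy 4.49 -13.34 z 100.64 t 20.6 op 0.202
```

Emit:
step_arm(
  rows=[
    [[0,0,0],[-0.3,0,-0.2],1],
    [[0,0,0],[-0.6,0,-0.4],1],
    [[0,0,0],[-0.6,0,-0.4],1],
    [[0,0,0],[-0.6,0,-0.4],1],
  ],
)

```text
time: 20.93
eef_pos: [0.5735, -0.2411, 0.1006]
tcp_rot: [0.701, -0.097, 0.096, -0.7]
contact_force: [-5.6, -2.2, 0.8]
opening: 0.201
```

```bash
python3 -c "
from h import *
fs()"
```

```text
F tool [-4.75 -0.79 -3.63] tq [-0.621 -0.211  0.78 ] stirrer xy 4.37 -13.32 z 100.6 t 20.93 op 0.201
```

Emit:
step_arm(
  rows=[
    [[0,0,0],[0,0,0],0.75],
    [[0,0,0],[0,0,0],0.7],
    [[0,0,0],[0,0,0],0.6],
    [[0,0,0],[0,0,0],0.5],
    [[0,0,0],[0,0,0],0.4],
    [[0,0,0],[0,0,0],0.4],
    [[0,0,0],[0,0,0],0.4],
  ],
)

```text
time: 21.52
eef_pos: [0.5747, -0.2398, 0.1005]
tcp_rot: [0.7, -0.097, 0.097, -0.7]
contact_force: [-0.1, -1.8, -0.5]
opening: 0.6
```

```bash
python3 -c "
from h import *
fs()
for n in ['side','top']:
    p,d=viewer.read_camera(n); big(n,p,(230,50,370,180) if n=='side' else (300,120,440,250),5,n+'_rel.png')"
```

```text
F tool [ 0.42  0.54 -1.72] tq [-0.03   0.013 -0.029] stirrer xy 5.22 -11.77 z 100.45 t 21.52 op 0.6
```

View pics/side_rel.png

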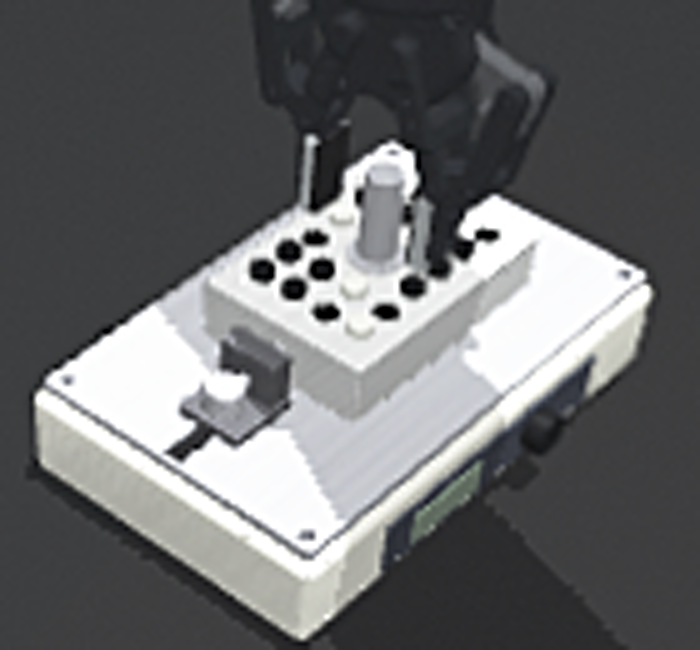

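Released, with the block standing still against the stop. I'll withdraw upward and measure.

Emit:
step_arm(
  rows=[
    [[0,0,0],[-1,-5,-1],0.4],
    [[0,0,0],[-1,-15,-1],0.4],
    [[0,0,0],[-1,-40,-1],0.4],
    [[0,0,0],[-1,-75,-1],0.4],
    [[0,0,0],[-1,-110,-1],0.4],
    [[0,0,0],[-30,-130,-1],0.4],
    [[0,0,0],[-60,-130,20],0.4],
    [[0,0,0],[-60,-130,60],0.4],
    [[0,0,0],[-60,-130,100],0.4],
    [[0,0,0],[-60,-130,140],0.4],
  ],
)

```text
time: 22.45
eef_pos: [0.5547, -0.0879, 0.2322]
tcp_rot: [0.7, -0.097, 0.099, -0.7]
contact_force: [1.6, 0.1, -0.5]
opening: 0.599
```

Emit:
step_arm(
  rows=[
    [[0,0,0],[0,0,40],0.4],
    [[0,0,0],[0,0,80],0.4],
    [[0,0,0],[0,0,120],0.4],
    [[0,0,0],[0,0,150],0.4],
    [[0,0,0],[0,0,150],0.4],
    [[0,0,0],[0,0,150],0.4],
  ],
)

```text
time: 22.95
eef_pos: [0.5958, 0.057, 0.2314]
tcp_rot: [0.701, -0.095, 0.096, -0.7]
contact_force: [-0.6, -0.4, 0.7]
opening: 0.607
```

```bash
python3 - <<'E'
from h import *
fs()
for n in ['side','top']:
    p,d=viewer.read_camera(n); np.savez(n+'2.npz',p=p,d=d); big(n,p,(240,60,370,180) if n=='side' else (300,130,450,250),5,n+'_fin.png')
    cv2.imwrite(f'pics/{n}_full.png',p[:,:,::-1])
    W=cloud(n,d)
    m=((W[...,2]>.083)&(W[...,2]<.1)&(abs(W[...,0]-.57)<.1)&(abs(W[...,1]+.24)<.1)&(d>0)).astype(np.uint8)
    k,l,s,c=cv2.connectedComponentsWithStats(m); i=1+np.argmax(s[1:,4])
    P=W[l==i]; print(n,s[i,4],np.median(P[:,2]),cv2.minAreaRect((P[:,:2]*1000).astype(np.float32)))
    # plane tilt
    A=np.c_[P[:,:2]-P[:,:2].mean(0),np.ones(len(P))]; g=P[:,2]<.0935; print("slope",np.linalg.lstsq(A[g],P[g,2],rcond=None)[0])
E
```

```text
F tool [-0.48 -0.65 -0.52] tq [-0.018 -0.006  0.02 ] stirrer xy -53.31 279.98 z 231.42 t 22.95 op 0.607
side 1448 0.09105980743851524 ((576.2975463867188, -243.89453125), (131.7174835205078, 96.04432678222656), 73.64591979980469)
slope [ 0.00981215 -0.00631014  0.09031777]
top 2909 0.09017773518837002 ((572.8594970703125, -241.8824462890625), (129.04296875, 90.15365600585938), 74.72529602050781)
slope [-0.00224933 -0.0023037   0.08980089]
```

View pics/top_fin.png

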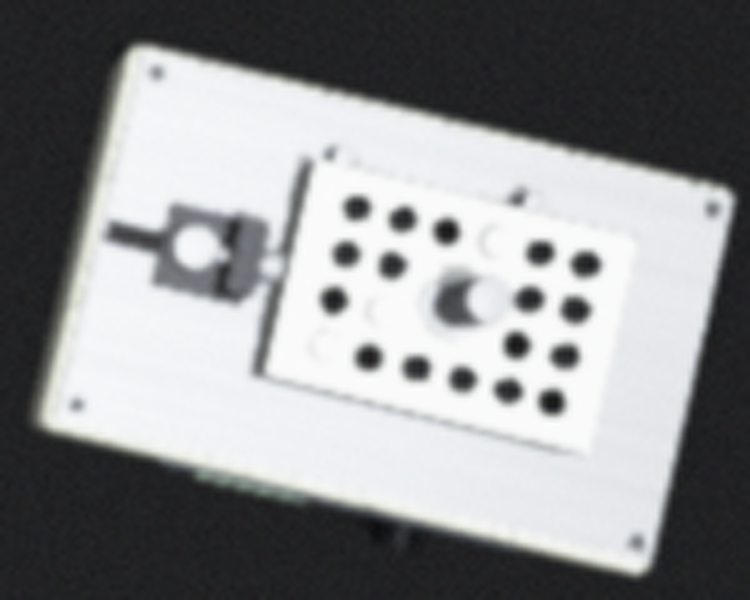

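View pics/side_fin.png

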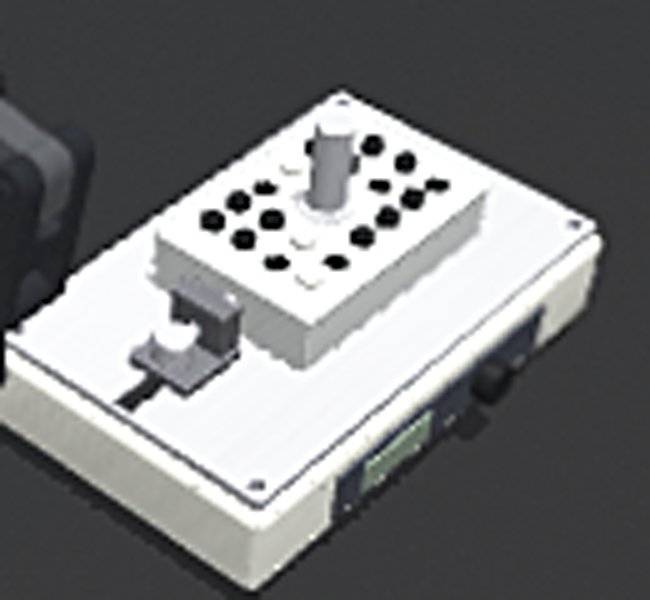

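```bash
python3 - <<'E'
from h import *
p=np.load('top2.npz')['p']; g=cv2.resize(cv2.cvtColor(p,cv2.COLOR_RGB2GRAY)[130:250,300:450],None,fx=5,fy=5,interpolation=cv2.INTER_CUBIC)
def blob(c,r,th):
    x,y=c; w=g[y-r:y+r+1,x-r:x+r+1].astype(float); m=np.clip(th-w,0,None); yy,xx=np.mgrid[-r:r+1,-r:r+1]
    return np.array([x+(m*xx).sum()/m.sum(),y+(m*yy).sum()/m.sum()])
def W(c,z): c=np.array(c); return ray_at_z("top",np.c_[300+(c[:,0]+.5)/5-.5,130+(c[:,1]+.5)/5-.5],z)*1000
def ang(a,b): d=a-b; return np.degrees(np.arctan2(d[1],d[0]))
S=W([blob(c,12,200) for c in((157,72),(712,208),(77,405),(637,542))],.060)
print("stirrer",ang(S[0],S[1]),ang(S[2],S[3]), S.mean(0))
H=W([blob(c,18,180) for c in((357,208),(585,264),(346,253),(574,310),(333,299),(564,355),(368,357),(551,402))],.090)
for i in range(0,8,2): print("block",ang(H[i],H[i+1]))
E
```

```text
stirrer 74.58000008390452 74.60382625723057 [ 573.07002443 -229.04699024   60.        ]
block 74.55672799300581
block 74.72119415930575
block 74.80313142535599
block 74.7408875041871
```

View pics/top_full.png

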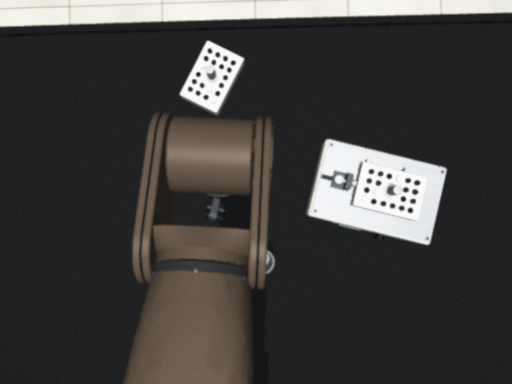

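View pics/side_full.png

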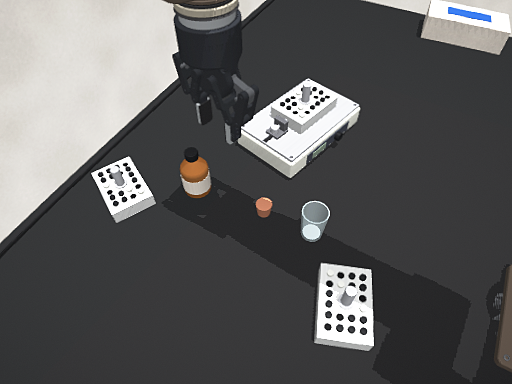

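The bottle (195,175), stopper (264,207) and beaker (314,222) are where they were at the start. The block is home at (305,103) and the arm is clear. Handing in.

```bash
python3 -c "
from plant import ctrl
print(ctrl.sign_off())"
```

```text
the job is handed in; nothing more can be done
None
```

The vial block is home on the stirrer against both dowels and the end stop, released, and the job was handed in at about 23 s of the 67 s allowed. No verdict was reported.

**What I did:** I took the farthest-left block by its post and set it down clear of the dowels and stop. I released it, regripped at 30 N, pushed it to the dowels and slid it along to the stop. I held it against all three for more than 0.5 s, at about 10 N towards the dowels and 8 N towards the stop. Then I eased off, opened the gripper and withdrew.

**Last checks:**
- **Square:** the block is within about 0.1–0.2° of the stirrer (limit 0.02 rad, about 1.1°).
- **Flat:** its top is at 90 mm in the top view. The tilt I measured was about 0.003 rad from the top camera and 0.012 rad from the noisier side camera (limit 0.03 rad).
- **Contact:** in the images I could see no gap at either dowel or at the nose.
- **Other things:** the bottle, beaker and stopper have not moved visibly, and the arm touches nothing.

**What disagreed or is not confirmed:**
- My first image estimate put the nose about 4 mm, and the dowels about 2 mm, nearer than where contact came. I relied on contact instead.
- The force on each dowel was not measured separately. From the wrist force I estimate about 3 N on the left one (the rule needs over 1 N).
- One carrying move went about 90 mm to the side at height before I corrected it. It touched nothing.

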